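# Put the carousel drive's collar on the shaft's flat and hold it there

### The job

On the carousel drive unit, grip the upright D-shaft with the fingers on its set-screw flat and turn it until the flat faces the raised home rib on top of the unit. Then let go of the shaft, fetch the eight-sided collar from the bench and lower it over the shaft with its set-screw on the side of the flat, until its top is flush with the end of the shaft. Finish while still holding the collar there, squeezed in the fingers and clear of the shoulder below, so that its screw can be tightened, with the flat still facing the rib and everything else on the bench left where it was.

Things in the scene. Friction and masses are not known exactly. Their poses are not given: they have to be found in the camera images.
- drive: carousel drive unit, a white box fixed to the bench, 150 x 150 mm and 85 mm high; origin under its centre, z up. A steel shaft stands upright on the middle of its top; a 34 x 8 mm aluminium home rib, 4 mm high, runs outwards on its top along the unit's own +x direction
- home_rib (a point): middle of the home rib's top, 52 mm from the shaft's axis, 89 mm above the bench; the direction from shaft to rib is the unit's own +x
- shaft_top (a point): centre of the shaft's top end, on its axis, 147 mm above the bench and 62 mm above the unit's top. The shaft is 24 mm in diameter (2 mm chamfer on top) with one flat, 8 mm from the axis, that faces this point's own +x (the point turns with the shaft) and runs from the top end 45 mm down to a shoulder, where the shaft is full round; held on flat and back the shaft measures 20 mm, any other way more, up to 24 mm. Firm jaws on flat and back pull the shaft square to them
- shaft_flat: the set-screw flat itself, 17 mm wide, 45 mm high, turning with the shaft; origin on the shaft's axis at the unit's top, 62 mm below the shaft's end; its own +x is the way the flat faces
- shaft (a joint): turn of the shaft on the unit in rad, anticlockwise from above positive; 0 = the flat faces the home rib; it starts 0.5 to 1.4 away from 0, on the positive side; it turns with a stiff friction of 0.05 N m and stays where it is left
- collar_center (a point): centre (half-way up) of the loose steel collar: an octagon 40 mm across opposite flat sides, 30 mm high, 0.10 to 0.16 kg, standing on the bench with its bore upright. The bore goes right through: 27 mm across, with one flat 9.2 mm from its axis on the side of the set-screw, so that it passes the shaft only with the screw over the flat. The 10 mm thick brass set-screw head sticks out 7 mm on the collar's own +x side; the sides at its own +y and -y are free to grip. z up
- collar_top (a point): centre of the collar's top face, 15 mm above its centre; same axes as the centre
- spacer: bystander: plain round steel spacer ring, 42 mm across, 18 mm high, round 27 mm hole, no screw; origin under its centre; it lies about 0.10 m from the collar
- driver: bystander: screwdriver lying on the bench, 160 mm long, about 0.10 m from the collar; origin under its middle
- solvent_a: bystander: glass solvent bottle, 86 mm across, 180 mm high, left of the work area; origin under its centre
- solvent_b: bystander: amber solvent bottle, 86 mm across, 180 mm high, right of the work area; origin under its centre
- beaker: bystander: glass beaker, 70 mm across, 90 mm high, beyond the work area; origin under its centre
- vial_rack: bystander: white vial rack, 80 x 170 x 30 mm, beyond the work area; origin under its centre
- jar: bystander: small amber jar, 60 mm across, 75 mm high, left of the work area; origin under its centre
There are look-alikes about, which are no part of the job. What is shaped like the drive but orange or pink is not meant. Leave any brown look-alike of the part that bears collar_center alone.

How it is judged:
On the way, in this order (a step that is already met when the one before it is completed fails the run):
1. the fingers press on the flat of the shaft, and it faces the home rib (within 0.12 rad) (value of joint shaft between -0.12 and 0.12 rad and contact force between the fingers and shaft_flat above 2 N), for 0.2 s.
2. the fingers lift the collar off the bench (height (world z) of collar_center above 0.05 m and contact force between the fingers and collar above 2 N), for 0.2 s.
At the end, for the whole second after the job is handed in: The collar is on the shaft, held in the fingers with more than 3 N and at rest, its top flush with the shaft's end within 4 mm, centred within 4 mm, upright within 0.1 rad, its screw side on the flat within 0.25 rad, and the flat faces the home rib within 0.2 rad (z of collar_top in the frame of shaft_top between -0.004 and 0.004 m and horizontal distance between collar_top and shaft_top below 0.004 m and angle between the x axis of collar_top and the x axis of shaft_top, either way round below 0.25 rad and angle between collar_top's own z axis and vertical below 0.1 rad and value of joint shaft between -0.2 and 0.2 rad and contact force between the fingers and collar above 3 N and linear speed of collar below 0.02 m/s); the arm keeps its last pose, push and grip.
It fails at once if a bystander is pushed more than 30 mm (distance of any of spacer, driver, solvent_a, solvent_b, beaker, vial_rack, jar from where it was at the start of the episode above 0.03 m).
It also fails if it takes over 53 s, if anything falls off the work surface, if the arm or the gripper's body presses on something with over 40 N, if the wrist force passes 120 N, or if a joint passes its speed limit or range.

### The arm

A 6-joint arm with a two-finger parallel gripper is mounted at the origin on the work surface. World frame = base frame: x ahead of the robot, y to its left, z up, the work surface at z = 0. Lengths are in m, angles in rad, forces in N, time in s.
With the tool pointing down it reaches from about 0.275 to 0.85 m from the base axis. Payload 19 kg.
Tool frame: the origin (TCP) lies at the very end of the fingers, on their centre line; the grasp point (between the pads) lies 19 mm behind it; z points along the fingers, y is the line along which they close (so a half turn about z gives the same grasp; the last joint's range is limited). The gripper opens to 85 mm and grips with 20 to 120 N. Pads are 22 mm wide; open, the fingers measure 114 mm over their backs; the gripper's body (76 mm by 85 mm) begins 54 mm behind the grasp point. The pads swing forward as they close: fully open they stand 13 mm farther back than shut.
Start: joints at [1.111, 0.15, 1.437, -0, 1.554, -0.134], TCP at [0.184, 0.545, 0.231] pointing down, gripper open.
Joint ranges: [-2.8, 2.8], [-0.68, 2.1], [0.12, 2.68], [-1.39, 4.53], [0.16, 2.79], [-2.81, 2.81]. Speed limits (rad/s): [1.89, 1.89, 2.22, 3.01, 3.01, 3.01].

### API

Orientations are given as a unit quaternion [x, y, z, w].
In Python, from workcell import observe, cams, env gives the robot as it stands.
- The arm moves only by the tool drive_tool, never from a script. Its argument "targets" is one flat list of numbers, 5 for each row, row after row: the shift along the tool's x, y, z in m, then the turn about the tool's z in rad, then the gripper's target within -1 to 1 (shut at 1, half-way at 0, fully open at -1). A call has 1 to 5 rows; each row is the pose to reach, as a shift and turn from the pose commanded when the call began, along the tool's axes at that moment; what a row does not reach only later rows make up. A row lasts 1/10 s, in which the tool goes at most 50 mm and 8.59 degrees, less where a joint would pass 70% of its speed; a pose out of reach is approached as far as the arm can. A call with a gripper value outside its range is refused whole. The fingers move at their own pace and stop on an object; "newtons" is the grip in N (left out, the last holds). Time passes only in rows, so rows that repeat a pose let the fingers close. It gives the time, the measured TCP pose, the force, the opening and the grip force at its end, in the units of the state.
- observe(): the state, without advancing time (a new reading comes with each control period).
- cams.capture(name): name is "scene" or "top" or "wrist"; returns (picture, depth): 480x640x3 uint8, red, green, blue; 480x640 float32, m along the optical axis (not along the pixel's ray), 0 where there is no reading.
- cams.camera_params(name): a dict with "K" (3x3 intrinsics, pixels), "rvec" (rotation vector, rad) and "tvec" (3), from world to camera coordinates, as OpenCV has them. Camera axes: x right, y down, z forward; pixel columns grow to the right and rows downward; lengths in m; the calibration is good to about 2 mm. A picture is of the moment at which its call begins: read the wrist's pose just before it. camera_params takes no time and is no camera call; for the wrist camera it gives the pose at the moment of the call.
- env.finish_job(): hands the job in; it is judged then, once.
Trained networks look in the newest picture that a camera, given by its name, has taken for a name from the list of things; names that differ only in an ending like _2 or _b are one class to them, and where a whole thing is asked for, a point or a joint stands for the part that bears it (a point fixed in the world has none). Each returns a list of dicts, best first, with "confidence" (0 to 1); they miss things now and then, are a little off and sometimes report something else, mostly with a low value. They report only what shows in the picture. A call takes as long as a camera call. They do not tell look-alikes from the thing itself.
- cams.silhouettes(camera, query): "mask" (480x640 bool, what is visible of it) and "extent" ([left, top, right, bottom] in pixels, round what is visible of it).
The state is a dict: "time": time; "joints": joint angles; "qd": joint speeds; "joint_efforts": joint torques, N m; "tcp_pos": TCP position; "orientation": TCP orientation; "wrist_force": force on the tool from outside, world axes, zero at the start; "moment": the same for the moment, N m; "opening": finger opening in m; "grasp_force": force on a finger pad.
Only numpy, scipy, OpenCV 4.12 (cv2) and the standard library are available. Lean on these libraries where they do the work, as an engineer would, in place of code of your own. Each camera call takes 0.05 s, during which the arm holds its last target. There are 200 camera calls.

## Working session

There is one attempt and no reset: what is moved stays moved. The work goes in short steps, Python scripts to look and compute and a tool call to move; the robot and the scene stay as the last step left them, time stands still between calls to the robot, and variables do not carry over. Pictures are saved under pics/ and viewed, at most 10 in all, crops included, and the job is handed in when it is done.

Besides the shell and the picture viewer there is one more tool, called after "Call:" as name(argument=value, ...) on one line, values as JSON. drive_tool: Moves the arm, as the interface text tells. Its arguments: {"type":"object","properties":{"targets":{"type":"array"},"newtons":{"type":"number"}},"required":["targets"]}

```bash
mkdir -p pics
cat > h.py <<'E'
import numpy as np, cv2
from workcell import observe, cams, env
def cap(n):
    p=cams.camera_params(n); im,d=cams.capture(n)
    return im,d,np.array(p["K"]),cv2.Rodrigues(np.array(p["rvec"],float))[0],np.array(p["tvec"],float)
def world(c,us,vs):  # pixels -> world by depth
    im,d,K,R,t=c; us=np.asarray(us);vs=np.asarray(vs);z=d[vs,us]
    P=np.stack([(us-K[0,2])/K[0,0]*z,(vs-K[1,2])/K[1,1]*z,z],-1)
    return (P-t)@R
def proj(c,P):
    im,d,K,R,t=c; q=(np.atleast_2d(P)@R.T+t)@K.T; return q[:,:2]/q[:,2:]
def save(n,im): cv2.imwrite('pics/'+n+'.png',im[...,::-1])
E
python3 - <<'E'
from h import *
s=observe(); print(s)
for n in ("scene","top"):
    c=cap(n); save(n,c[0]); print(n, -c[3].T@c[4])
    for q in ("drive","collar_center","spacer","driver","shaft_flat","home_rib","shaft_top"):
        try:
            for r in cams.silhouettes(n,q)[:5]:
                v,u=np.nonzero(r["mask"]&(c[1]>0)); w=world(c,u,v)
                print(q,round(r["confidence"],2),r["extent"],np.median(w,0).round(3),w[:,2].max().round(3))
        except Exception as e: print(q,e)
E
```

```text
{'time': 0.0, 'joints': array([ 1.11097560e+00,  1.50962090e-01,  1.43799902e+00, -2.11395497e-05,
        1.55381945e+00, -1.34020164e-01]), 'qd': array([ 1.46648463e-03,  2.13303898e-03,  1.39538474e-03, -4.98841358e-05,
       -2.65247042e-04,  7.08568736e-05]), 'joint_efforts': array([ 9.66612424e-04, -7.13031220e+01, -5.70879328e+01, -2.84114758e-04,
        8.72532633e-03, -1.95540842e-06]), 'tcp_pos': array([0.18396571, 0.54451911, 0.23070502]), 'orientation': array([ 1.62180557e-01,  9.86760920e-01, -5.71051590e-04, -1.63670178e-04]), 'wrist_force': array([ 0.3727559 , -0.45094848,  0.59875479]), 'moment': array([ 0.00800895, -0.00674781,  0.02130155]), 'grasp_force': 0.0, 'opening': 0.085364844525259}
scene [ 0.95012281 -0.57713324  0.90492611]
drive 0.94 [217.5, 173.2, 293.0, 248.4] [0.358 0.05  0.086] 0.151
drive 0.85 [308.0, 184.4, 393.3, 263.6] [0.572 0.136 0.086] 0.151
drive 0.63 [258.3, 242.2, 356.9, 337.1] [ 0.597 -0.076  0.086] 0.151
collar_center 0.72 [214.5, 313.2, 235.4, 341.7] [ 0.492 -0.22   0.025] 0.036
collar_center 0.64 [172.8, 348.4, 196.5, 375.2] [ 0.47  -0
[... 970 characters left out ...]
 [444.0, 228.4, 482.3, 264.4] [ 0.548 -0.416  0.122] 0.185
collar_center 0.66 [409.1, 273.4, 427.7, 281.5] [ 0.467 -0.319  0.028] 0.039
spacer 0.45 [384.9, 230.6, 395.9, 244.5] [ 0.588 -0.227  0.017] 0.024
driver 0.68 [358.8, 297.8, 410.5, 306.4] [ 0.395 -0.232  0.021] 0.033
home_rib 0.83 [231.2, 215.5, 286.0, 275.2] [0.551 0.165 0.085] 0.152
home_rib 0.74 [304.3, 208.5, 360.8, 264.4] [ 0.575 -0.053  0.085] 0.153
home_rib 0.69 [258.8, 288.7, 321.8, 357.4] [0.335 0.078 0.085] 0.153
home_rib 0.37 [376.0, 296.7, 409.3, 304.5] [ 0.393 -0.234  0.022] 0.033
shaft_top 0.47 [331.8, 229.9, 341.8, 239.8] [ 0.577 -0.053  0.145] 0.153
shaft_top 0.44 [249.3, 236.5, 262.9, 247.7] [0.553 0.166 0.144] 0.152
```

View pics/scene.png

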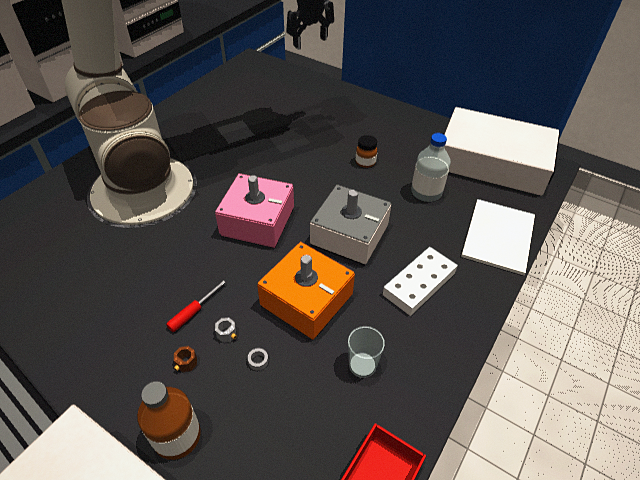

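View pics/top.png

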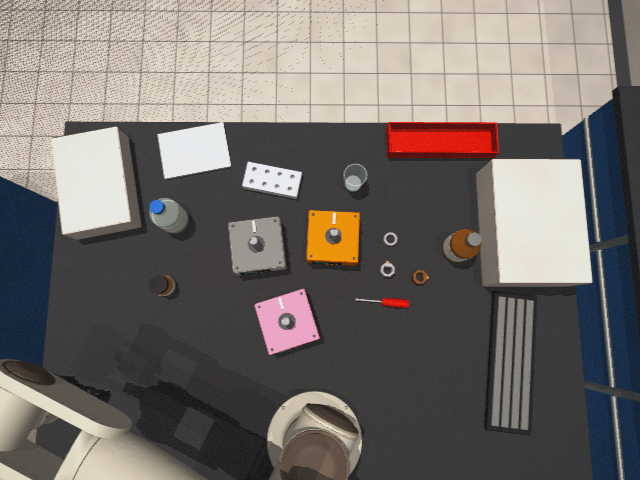

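The white-topped (grey-lit) unit at top px (257,245) is the drive; the orange (334,237) and pink (287,321) ones are decoys. The collar is the silver ring with a screw at (388,269). The look-alikes there are the brown one (420,277) and the spacer, a ring without a screw, at (390,239).

```bash
cat >> h.py <<'E'
def drive(c,u0,v0,r):
    """centre,yaw of drive top from depth plane; shaft centre from high points"""
    v,u=np.mgrid[v0-r:v0+r,u0-r:u0+r]; v=v.ravel();u=u.ravel(); w=world(c,u,v); ok=c[1][v,u]>0
    w=w[ok]; top=w[abs(w[:,2]-.086)<.006]; sh=w[(w[:,2]>.14)&(w[:,2]<.165)]
    rect=cv2.minAreaRect((top[:,:2]*1000).astype(np.float32))
    return rect, np.median(top[:,2]), (sh[:,:2].max(0)+sh[:,:2].min(0))/2, np.ptp(sh[:,:2],0), np.median(sh[:,2])
E
python3 - <<'E'
from h import *
c=cap("top"); print(drive(c,257,245,36))
im=c[0]; 
a=cv2.resize(im[205:285,220:295],None,fx=5,fy=5,interpolation=cv2.INTER_CUBIC)
b=cv2.resize(im[225:300,360:435],None,fx=5,fy=5,interpolation=cv2.INTER_CUBIC)
a=a[:375]; save("crop",np.hstack([a,b]))
s=observe(); p=cams.camera_params("wrist"); R=cv2.Rodrigues(np.array(p["rvec"]))[0]
from scipy.spatial.transform import Rotation as Ro
T=Ro.from_quat(s["orientation"]).as_matrix(); print(T.round(3)); C=-R.T@p["tvec"]
print("cam in tool",(T.T@(C-s["tcp_pos"])).round(4),"axes\n",(T.T@R.T).round(3),p["K"])
c2=cap("scene"); v,u=np.mgrid[310:345,210:240];w=world(c2,u.ravel(),v.ravel()); w=w[w[:,2]>.012]; print(w.min(0),w.max(0))
E
```

```text
(((557.5594482421875, 169.29812622070312), (148.87342834472656, 148.90589904785156), 7.275608539581299), np.float64(0.0849906196006129), array([0.55889459, 0.16941181]), array([0.02318902, 0.01945042]), np.float64(0.14624971584975802))
[[-0.947  0.32  -0.   ]
 [ 0.32   0.947 -0.   ]
 [ 0.    -0.    -1.   ]]
cam in tool [ 0.0837 -0.0009 -0.1434] axes
 [[-0.    -0.946 -0.324]
 [ 1.     0.    -0.001]
 [ 0.001 -0.324  0.946]] [[350.0435551    0.         321.15301424]
 [  0.         350.0435551  239.21239062]
 [  0.           0.           1.        ]]
[ 0.47001407 -0.57713324  0.01203803] [ 0.95012281 -0.19691562  0.90492611]
```

View pics/crop.png

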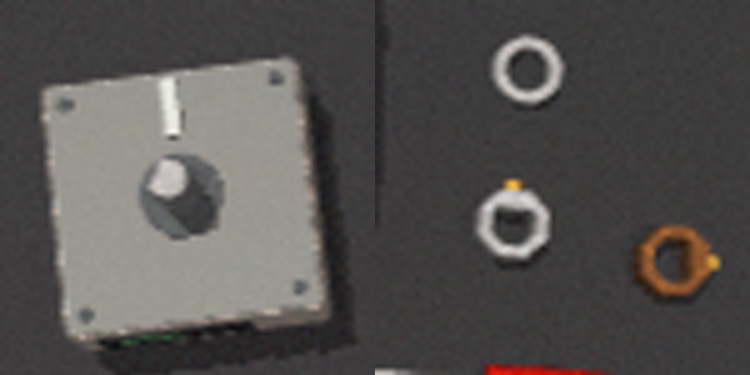

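The crop confirms the choice. The drive is white with its rib at crop (170,105), yaw about +7°. The silver octagon collar has its brass screw at (513,186), facing roughly world +x. Next I move the wrist camera over the drive.

Call:
drive_tool(targets=[-0.04,-0.02,-0.002,0,-1,-0.08,-0.04,-0.004,0,-1,-0.12,-0.06,-0.006,0,-1,-0.16,-0.08,-0.008,0,-1,-0.2,-0.1,-0.01,0,-1])

```text
time: 1.4
tcp_pos: [0.3425, 0.3846, 0.2415]
orientation: [0.162, 0.987, 0.0, 0.0]
wrist_force: [0.7, 0.6, 0.4]
opening: 0.0854
grasp_force: 0.0
```

Call:
drive_tool(targets=[-0.04,-0.02,0,0,-1,-0.08,-0.04,0,0,-1,-0.12,-0.06,0,0,-1,-0.16,-0.08,0,0,-1,-0.2,-0.1,-0.005,0,-1])

```text
time: 1.9
tcp_pos: [0.4998, 0.2256, 0.246]
orientation: [0.162, 0.987, -0.0, -0.0]
wrist_force: [1.1, 0.1, 0.4]
opening: 0.0856
grasp_force: 0.0
```

Call:
drive_tool(targets=[-0.04,-0.02,0,0,-1,-0.075,-0.036,0,0,-1,-0.075,-0.036,0,0,-1,-0.075,-0.036,0,0,-1])

```text
time: 2.3
tcp_pos: [0.5588, 0.1686, 0.2459]
orientation: [0.163, 0.987, -0.0, -0.0]
wrist_force: [-0.4, 0.2, -0.9]
opening: 0.0854
grasp_force: 0.0
```

Run:
```python
from h import *
s=observe(); print(s["tcp_pos"],s["orientation"],s["time"])
c=cap("wrist"); save("w1",c[0])
v,u=np.mgrid[0:480,0:640]; w=world(c,u.ravel(),v.ravel()); w=w[(c[1].ravel()>0)]
m=(abs(w[:,0]-.558)<.03)&(abs(w[:,1]-.169)<.03)&(w[:,2]>.14)&(w[:,2]<.152)
sh=w[m]; print(len(sh),sh.min(0),sh.max(0),sh.mean(0)); np.save("sh.npy",sh)
top=w[abs(w[:,2]-.085)<.003]; print(cv2.minAreaRect((top[:,:2]*1000).astype(np.float32)))
rib=w[(abs(w[:,2]-.089)<.0015)&(np.hypot(w[:,0]-.558,w[:,1]-.169)<.075)&(np.hypot(w[:,0]-.558,w[:,1]-.169)>.03)]; print("rib",len(rib),np.median(rib,0))
# silhouette of shaft top: support width by angle
a=np.radians(np.arange(0,360,5)); 
d=sh[:,:2]-np.array([.558,.169]); sup=[np.percentile(d@[np.cos(x),np.sin(x)],99.5) for x in a]
print(np.round(np.array(sup)*1000,1))
```

```text
[0.55875403 0.16858128 0.24587706] [ 1.62918742e-01  9.86639396e-01 -6.99355347e-05 -4.24447825e-04] 2.3
751 [0.54571682 0.1563897  0.14008108] [0.56993468 0.17864266 0.14961905] [0.55600607 0.16771913 0.14725704]
((521.869384765625, 105.85836791992188), (435.9805908203125, 616.3671264648438), 12.635051727294922)
rib 446 [0.59794959 0.17395093 0.08898883]
[10.6 10.7 10.7 10.5 10.5 10.3 10.   9.7  9.3  8.9  8.4  8.   7.6  7.4
  7.2  7.7  8.2  8.7  9.3  9.9 10.3 10.6 10.8 11.  11.2 11.5 11.6 11.6
 11.6 11.7 11.9 11.9 12.  12.  12.1 12.1 12.2 12.2 12.2 12.3 12.3 12.3
 12.3 12.3 12.4 12.4 12.3 12.3 12.2 12.2 12.  12.1 12.2 12.1 12.1 12.
 12.  12.1 11.9 11.8 11.7 11.6 11.5 11.4 11.4 11.1 11.  10.8 10.9 10.7
 10.6 10.7]
```

View pics/w1.png

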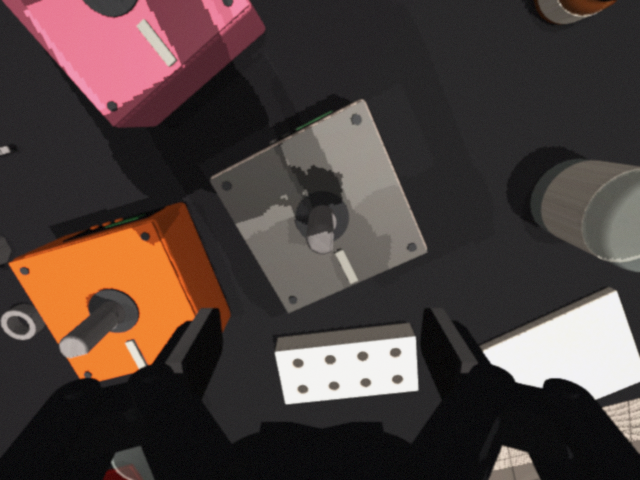

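The shaft top at px (320,242) shows the D. The support analysis puts the flat at about 70° (width 19.4 mm, turn about 1.1 rad, as specified), and the tool's closing axis is already at about 71°. I'll descend and close.

Call:
drive_tool(targets=[0.001,0,0.04,0,-1,0.001,0,0.08,0,-1,0.001,0,0.12,0,-1,0.001,0,0.135,0,-1,0.001,0,0.135,0,-1])

```text
time: 2.85
tcp_pos: [0.5564, 0.1701, 0.1102]
orientation: [0.162, 0.987, -0.0, -0.001]
wrist_force: [-0.4, -0.5, 0.4]
opening: 0.0854
grasp_force: 0.0
```

Call:
drive_tool(targets=[0,0,0,0,1,0,0,0,0,1,0,0,0,0,1,0,0,0,0,1,0,0,0,0,1], newtons=60)

```text
time: 3.35
tcp_pos: [0.5573, 0.1677, 0.1124]
orientation: [0.162, 0.987, -0.002, 0.0]
wrist_force: [-6.4, -10.3, 8.1]
opening: 0.0188
grasp_force: 58.3
```

Call:
drive_tool(targets=[0,0,0,0,1,0,0,0,0,1,0,0,0,0,1,0,0,0,0,1,0,0,0,0,1])

```text
time: 3.85
tcp_pos: [0.5574, 0.1677, 0.1124]
orientation: [0.163, 0.987, -0.001, 0.0]
wrist_force: [-9.8, -17.0, 15.8]
opening: 0.0193
grasp_force: 59.0
```

Call:
drive_tool(targets=[0,-0.001,0,0,1,0,-0.0015,0,0.1,1,0,-0.0015,0,0.2,1,0.0005,-0.0015,0,0.3,1,0.001,-0.0013,0,0.4,1])

```text
time: 4.35
tcp_pos: [0.5567, 0.1681, 0.1124]
orientation: [0.357, 0.934, -0.0, 0.001]
wrist_force: [0.5, -5.6, 7.6]
opening: 0.0194
grasp_force: 58.6
```

Call:
drive_tool(targets=[0,0,0,0.1,1,0,0,0,0.2,1,0.0005,0.0005,0,0.3,1,0.0005,0.0005,0,0.4,1,0.0005,0.0005,0,0.5,1])

```text
time: 4.85
tcp_pos: [0.5564, 0.1689, 0.1124]
orientation: [0.577, 0.817, 0.0, 0.001]
wrist_force: [-4.3, -3.9, 11.6]
opening: 0.0189
grasp_force: 58.9
```

Call:
drive_tool(targets=[0,0,0,0.1,1,0,0,0,0.2,1,0,0,0,0.218,1,0,0,0,0.218,1,0,0,0,0.218,1])

```text
time: 5.35
tcp_pos: [0.5563, 0.1693, 0.1124]
orientation: [0.661, 0.751, 0.0, 0.0]
wrist_force: [-4.4, -0.4, 10.0]
opening: 0.0189
grasp_force: 59.3
```

Run:
```python
from h import *
s=observe(); print(s)
q=s["orientation"]; print("psi",np.degrees(2*np.arctan2(q[1],q[0]))-90)
c=cap("wrist"); save("w2",c[0])
```

```text
{'time': 5.35, 'joints': array([ 1.62893831e-01,  2.30564502e-01,  1.58764151e+00, -1.57536097e-05,
        1.32256260e+00,  3.60378348e-02]), 'qd': array([-0.00012832,  0.00086898, -0.00028692, -0.00205952, -0.00050135,
       -0.00099677]), 'joint_efforts': array([-5.58786280e-01, -6.93698859e+01, -5.10107553e+01, -9.24773701e-02,
       -1.52499631e+00,  1.81249139e-02]), 'tcp_pos': array([0.55629902, 0.16925309, 0.11239103]), 'orientation': array([6.60863067e-01, 7.50506387e-01, 3.13994751e-04, 2.66879153e-04]), 'wrist_force': array([-4.39664034, -0.39354413,  9.97542888]), 'moment': array([-0.09799421,  0.79587685, -0.1168696 ]), 'grasp_force': 59.271822545010764, 'opening': 0.0188739183942826}
psi 7.268534602778914
```

View pics/w2.png

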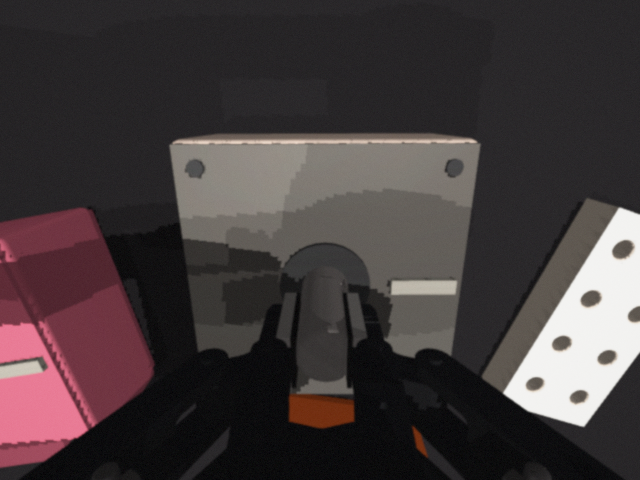

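In the picture the box edges and the rib (425,287) are parallel to the jaws, so the flat is squared to the rib. Now I release, lift and check.

Call:
drive_tool(targets=[0,0,0,0,-1,0,0,0,0,-1,0,0,0,0,-1,0,0,0,0,-1,0,0,0,0,-1])

```text
time: 5.9
tcp_pos: [0.5562, 0.1692, 0.1112]
orientation: [0.661, 0.751, -0.0, -0.0]
wrist_force: [0.1, 0.6, 0.3]
opening: 0.0854
grasp_force: 0.0
```

Call:
drive_tool(targets=[0,0,-0.04,0,-1,0,0,-0.08,0,-1,0,0,-0.12,0,-1,0,0,-0.14,0,-1,0,0,-0.14,0,-1])

```text
time: 6.4
tcp_pos: [0.557, 0.1694, 0.2546]
orientation: [0.661, 0.751, 0.002, 0.002]
wrist_force: [0.5, 0.6, 0.9]
opening: 0.0856
grasp_force: 0.0
```

```bash
cat >> h.py <<'E'
def shaft(c,cx=.558,cy=.169):
    v,u=np.mgrid[0:480,0:640]; w=world(c,u.ravel(),v.ravel()); w=w[(c[1].ravel()>0)]
    w=w[(np.hypot(w[:,0]-cx,w[:,1]-cy)<.025)&(w[:,2]>.144)&(w[:,2]<.150)]
    # fit D profile to support function
    from scipy.optimize import least_squares
    a=np.radians(np.arange(0,360,3)); d=w[:,:2]-[cx,cy]
    sup=np.array([np.percentile(d@[np.cos(x),np.sin(x)],99.7) for x in a])
    def D(phi,r,f):  # support of D shape
        th=(a-phi+np.pi)%(2*np.pi)-np.pi; h=np.arccos(f/r)
        return np.where(abs(th)<h, f*np.cos(th)+np.sqrt(r*r-f*f)*abs(np.sin(th)), r)
    best=min((least_squares(lambda p:p[0]*np.cos(a)+p[1]*np.sin(a)+D(p[2],p[3],p[3]-.004)-sup,[0,0,p0,.012],x_scale=[1e-3,1e-3,.1,1e-3],diff_step=1e-4) for p0 in np.radians(range(0,360,30))),key=lambda r:r.cost)
    p=best.x; return p[0]+cx,p[1]+cy,np.degrees(p[2])%360,p[3],best.cost,len(w)
def frame(s):
    from scipy.spatial.transform import Rotation as Ro
    return Ro.from_quat(s["orientation"]).as_matrix()
E
python3 - <<'E'
from h import *
s=observe(); print(s["tcp_pos"],s["time"],frame(s).round(3))
c=cap("wrist"); print(shaft(c))
c=cap("top"); print(drive(c,257,245,36))
v,u=np.mgrid[255:285,372:402];w=world(c,u.ravel(),v.ravel()); 
w=w[(w[:,2]>.02)&(w[:,2]<.05)]; print("collar",w.min(0),w.max(0),w.mean(0),len(w))
E
```

```text
[0.55704138 0.16937834 0.25461499] 6.4 [[-0.127  0.992  0.005]
 [ 0.992  0.127  0.001]
 [ 0.     0.005 -1.   ]]
(np.float64(0.5576560175426967), np.float64(0.16832464222888496), np.float64(5.208160866028339), np.float64(0.01159595098332437), np.float64(2.772497515562353e-06), 676)
(((557.6890258789062, 169.140625), (149.26614379882812, 149.44369506835938), 7.42500638961792), np.float64(0.08467862623147498), array([0.55548117, 0.16912557]), array([0.01761906, 0.00878664]), np.float64(0.14744323457354652))
collar [ 0.4698143  -0.23893874  0.02021919] [ 0.51583725 -0.19804167  0.03590282] [ 0.49070849 -0.21827774  0.02883738] 108
```

Call:
drive_tool(targets=[-0.04,-0.012,0,0.14,-1,-0.08,-0.024,0,0.28,-1,-0.12,-0.036,0,0.42,-1,-0.16,-0.048,0,0.56,-1,-0.2,-0.061,0,0.7,-1])

```text
time: 7.0
tcp_pos: [0.52, -0.0383, 0.2498]
orientation: [0.879, 0.476, -0.001, -0.001]
wrist_force: [0.2, 1.5, 0.5]
opening: 0.0856
grasp_force: 0.0
```

Call:
drive_tool(targets=[-0.034,0.014,0,0.14,-1,-0.068,0.029,0,0.28,-1,-0.102,0.043,0,0.42,-1,-0.136,0.058,0,0.56,-1,-0.169,0.072,0,0.7,-1])

```text
time: 7.5
tcp_pos: [0.489, -0.2193, 0.2498]
orientation: [0.989, 0.145, -0.001, -0.001]
wrist_force: [0.6, 0.1, -0.5]
opening: 0.0855
grasp_force: 0.0
```

Call:
drive_tool(targets=[0,0,0.034,0.1,-1,0,0,0.068,0.2,-1,0,0,0.1,0.298,-1,0,0,0.1,0.298,-1,0,0,0.1,0.298,-1])

```text
time: 8.0
tcp_pos: [0.4897, -0.2178, 0.1513]
orientation: [1.0, 0.001, -0.001, -0.0]
wrist_force: [-0.2, 0.0, 1.1]
opening: 0.0852
grasp_force: 0.0
```

Run:
```python
from h import *
s=observe(); print(s["tcp_pos"],s["time"],frame(s).round(4))
c=cap("wrist"); save("w3",c[0])
v,u=np.mgrid[0:480,0:640]; w=world(c,u.ravel(),v.ravel()); im=c[0].reshape(-1,3)[c[1].ravel()>0].astype(int); w=w[(c[1].ravel()>0)]
near=np.hypot(w[:,0]-.49,w[:,1]+.218)<.035
m=near&(w[:,2]>.026)&(w[:,2]<.034); t=w[m]; print(len(t),t.min(0),t.max(0),np.median(t[:,2]))
brass=near&(im[:,0]-im[:,2]>60)&(w[:,2]>.008); b=w[brass]; print("brass",len(b),b.mean(0),b.min(0),b.max(0))
# octagon fit on top face
from scipy.optimize import least_squares
t=t[abs(t[:,2]-np.median(t[:,2]))<.003]
a=np.radians(np.arange(-180,180,3)); d=t[:,:2]-[.49,-.218]
sup=np.array([np.percentile(d@[np.cos(x),np.sin(x)],99.5) for x in a])
def f(p):
    th=(a-p[2]+np.pi/8)%(np.pi/4)-np.pi/8   # angle to nearest side normal
    return p[0]*np.cos(a)+p[1]*np.sin(a)+p[3]/np.cos(np.pi/8)*np.cos(np.pi/8-abs(th))-sup
r=min((least_squares(f,[0,0,p0,.02],x_scale=[1e-3,1e-3,.1,1e-3],diff_step=1e-4,loss='soft_l1',f_scale=.0005) for p0 in np.radians([-15,-5,5,15])),key=lambda r:r.cost)
p=r.x; print("centre",p[0]+.49,p[1]-.218,"yaw mod45",np.degrees(p[2]),"half",p[3],r.cost); 
print("screw dir",np.degrees(np.arctan2(b[:,1].mean()-p[1]+.218,b[:,0].mean()-p[0]-.49)))
```

```text
[ 0.48965923 -0.21779414  0.15131182] 8.0 [[ 1.0e+00  2.9e-03 -1.3e-03]
 [ 2.9e-03 -1.0e+00  7.0e-04]
 [-1.3e-03 -7.0e-04 -1.0e+00]]
1352 [ 0.46815482 -0.24070774  0.02600037] [ 0.50972515 -0.2003093   0.0329102 ] 0.0308132227669682
brass 128 [ 0.51290151 -0.22239217  0.01925659] [ 0.50894437 -0.22745357  0.01120762] [ 0.51636352 -0.21693434  0.02177298]
centre 0.48931171276823415 -0.22044708487788153 yaw mod45 -5.050335527618584 half 0.01915189354851548 4.134042843928435e-06
screw dir -4.713640117279999
```

View pics/w3.png

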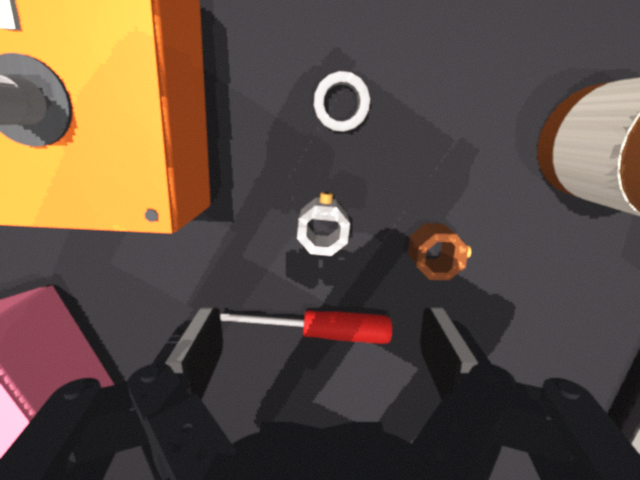

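The wrist view shows the silver collar at (324,230) with its screw at (326,198). The brown one at (440,255) and the spacer at (342,101) are clear of the fingers. The fit gives a centre of (0.489,-0.2205), yaw -4.9°. Now I descend and grip.

Call:
drive_tool(targets=[0,0.0025,0.04,0.085,-1,-0.0005,0.0025,0.08,0.085,-1,-0.0005,0.0025,0.12,0.085,-1,-0.0005,0.0025,0.146,0.085,-1,-0.0005,0.0025,0.146,0.085,-1])

```text
time: 8.55
tcp_pos: [0.4886, -0.2199, 0.0038]
orientation: [0.999, -0.042, -0.001, -0.001]
wrist_force: [-0.1, 0.4, 1.3]
opening: 0.085
grasp_force: 0.0
```

Call:
drive_tool(targets=[0,0,0,0,1,0,0,0,0,1,0,0,0,0,1,0,0,0,0,1,0,0,0,0,1], newtons=50)

```text
time: 9.05
tcp_pos: [0.4902, -0.221, 0.0073]
orientation: [0.999, -0.042, 0.001, 0.001]
wrist_force: [-2.3, 2.0, 14.2]
opening: 0.0391
grasp_force: 49.8
```

Call:
drive_tool(targets=[0,0,0,0,1,0,0,0,0,1])

```text
time: 9.25
tcp_pos: [0.4902, -0.2209, 0.0073]
orientation: [0.999, -0.042, 0.001, 0.001]
wrist_force: [-2.3, 2.5, 13.4]
opening: 0.0395
grasp_force: 49.8
```

Call:
drive_tool(targets=[0,0,-0.02,0,1,0,0,-0.06,0,1,0,0,-0.1,0,1,0,0,-0.15,0,1,0,0,-0.19,0,1])

```text
time: 9.75
tcp_pos: [0.4894, -0.2204, 0.199]
orientation: [0.999, -0.042, 0.001, 0.001]
wrist_force: [1.6, -1.0, -1.9]
opening: 0.0391
grasp_force: 51.6
```

Call:
drive_tool(targets=[0,0,-0.01,-0.1,1,0,0,-0.01,-0.203,1,0,0,-0.01,-0.203,1,0,0,-0.01,-0.203,1])

```text
time: 10.15
tcp_pos: [0.4892, -0.2204, 0.2055]
orientation: [0.998, 0.057, -0.0, 0.0]
wrist_force: [0.2, -0.6, -1.4]
opening: 0.0389
grasp_force: 51.7
```

Run:
```python
from h import *
s=observe(); T=frame(s); print(s["tcp_pos"],s["time"],T.round(4),s["wrist_force"],s["grasp_force"])
d=np.array([.5577,.169,s["tcp_pos"][2]])-s["tcp_pos"]; print("shift in tool",T.T@d)
c=cap("wrist"); save("w4",c[0][200:,140:500])
v,u=np.mgrid[0:480,0:640]; w=world(c,u.ravel(),v.ravel()); w=(w-s["tcp_pos"])@T  # in tool frame
k=(np.hypot(w[:,0],w[:,1])<.03)&(w[:,2]<.02)&(w[:,2]>-.05)&(abs(w[:,1])<.019); w=w[k]; print(len(w),np.histogram(w[:,2],20))
```

```text
[ 0.4892223  -0.2203658   0.20546854] 10.15 [[ 9.934e-01  1.146e-01 -0.000e+00]
 [ 1.146e-01 -9.934e-01 -1.000e-04]
 [-0.000e+00  1.000e-04 -1.000e+00]] [ 0.15941079 -0.63817882 -1.42667261] 51.718463245779276
shift in tool [ 1.12629506e-01 -3.78958461e-01 -5.20797185e-05]
9706 (array([  75,   73,   64,   59,   60,   51,  522, 3965,  535,  524,  477,
        701,  561,  409,  371,  323,  287,  284,  233,  132]), array([-0.04130833, -0.03886775, -0.03642716, -0.03398658, -0.031546  ,
       -0.02910541, -0.02666483, -0.02422425, -0.02178366, -0.01934308,
       -0.01690249, -0.01446191, -0.01202133, -0.00958074, -0.00714016,
       -0.00469958, -0.00225899,  0.00018159,  0.00262218,  0.00506276,
        0.00750334]))
```

View pics/w4.png

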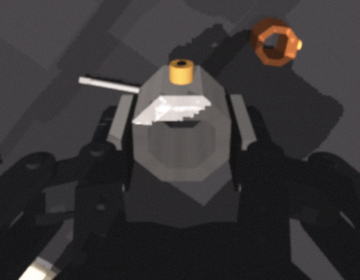

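The collar (crop (182,140)) sits square in the jaws with the screw at the top (181,72), and its top is about 23 mm behind the TCP. I carry it over the shaft.

Call:
drive_tool(targets=[0.012,-0.042,0,0,1,0.025,-0.084,0,0,1,0.0375,-0.126,0,0,1,0.05,-0.168,0,0,1,0.0625,-0.21,0,0,1])

```text
time: 10.7
tcp_pos: [0.5266, -0.0028, 0.2052]
orientation: [0.998, 0.058, -0.0, 0.0]
wrist_force: [0.8, -0.4, -1.2]
opening: 0.039
grasp_force: 51.6
```

Call:
drive_tool(targets=[0.012,-0.042,0,0,1,0.025,-0.084,0,0,1,0.0375,-0.126,0,0,1,0.05,-0.169,0,0,1,0.05,-0.169,0,0,1])

```text
time: 11.2
tcp_pos: [0.5564, 0.1736, 0.2046]
orientation: [0.998, 0.06, -0.0, -0.001]
wrist_force: [0.0, -1.3, -2.2]
opening: 0.0388
grasp_force: 51.7
```

Run:
```python
from h import *
from scipy.optimize import least_squares
s=observe(); T=frame(s); print(s["tcp_pos"],s["time"],T.round(4))
d=np.array([.5577,.169,s["tcp_pos"][2]])-s["tcp_pos"]; print("shift in tool",T.T@d)
c=cap("wrist"); save("w5",c[0][200:,140:500])
v,u=np.mgrid[0:480,0:640]; W=world(c,u.ravel(),v.ravel()); w=(W-s["tcp_pos"])@T
t=w[(abs(w[:,0])<.03)&(abs(w[:,1])<.0195)&(w[:,2]<-.0205)&(w[:,2]>-.0262)]
print(len(t),np.median(t,0),[np.percentile(t[:,0],q).round(4) for q in (.5,2,98,99.5)],[np.percentile(t[:,1],q).round(4) for q in (.5,99.5)])
for y in (-.006,-.003,0,.003,.006):
    r=np.sort(t[abs(t[:,1]-y)<.001,0]); print(y,r[0].round(4),r[-1].round(4), "gap", [(r[i].round(4),r[i+1].round(4)) for i in np.argsort(np.diff(r))[-1:]])
```

```text
[0.55639682 0.1736329  0.20459738] 11.2 [[ 9.929e-01  1.193e-01 -1.000e-03]
 [ 1.193e-01 -9.929e-01  1.000e-03]
 [-9.000e-04 -1.100e-03 -1.000e+00]]
shift in tool [ 7.41340500e-04  4.75525069e-03 -5.80094457e-06]
4819 [ 3.90223933e-03 -2.02732139e-05 -2.34575237e-02] [np.float64(-0.0212), np.float64(-0.0202), np.float64(0.0189), np.float64(0.0192)] [np.float64(-0.0187), np.float64(0.0193)]
-0.006 -0.0214 0.0195 gap [(np.float64(-0.012), np.float64(0.0078))]
-0.003 -0.0215 0.0193 gap [(np.float64(-0.0138), np.float64(0.0079))]
0 -0.0218 0.0196 gap [(np.float64(-0.0142), np.float64(0.0075))]
0.003 -0.0216 0.0195 gap [(np.float64(-0.0137), np.float64(0.0075))]
0.006 -0.022 0.0198 gap [(np.float64(-0.0136), np.float64(0.0077))]
```

View pics/w5.png

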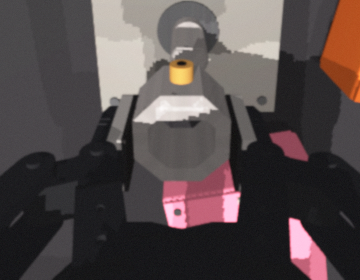

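Call:
drive_tool(targets=[0,0,0.02,0,1,0,0,0.03,0,1,0,0,0.03,0,1])

```text
time: 11.55
tcp_pos: [0.5558, 0.1683, 0.1737]
orientation: [0.998, 0.058, -0.001, 0.0]
wrist_force: [-0.5, -1.0, -1.0]
opening: 0.0389
grasp_force: 51.6
```

Run:
```python
from h import *
s=observe(); T=frame(s); print(s["tcp_pos"],s["time"],T.round(4))
d=np.array([.5587,.1691,.1242])-s["tcp_pos"]; print("shift in tool",T.T@d, "psi",np.degrees(np.arctan2(T[1,0],T[0,0])))
c=cap("wrist"); c2=cap("scene")
save("w6",np.hstack([c[0][200:480,180:460],cv2.resize(c2[0][160:260,300:400],(280,280),interpolation=cv2.INTER_CUBIC)]))
```

```text
[0.5558241  0.1682507  0.17370088] 11.55 [[ 9.933e-01  1.158e-01 -2.900e-03]
 [ 1.158e-01 -9.933e-01 -7.000e-04]
 [-2.900e-03  3.000e-04 -1.000e+00]]
shift in tool [ 0.00310023 -0.00052706  0.04949182] psi 6.648483603927764
```

View pics/w6.png

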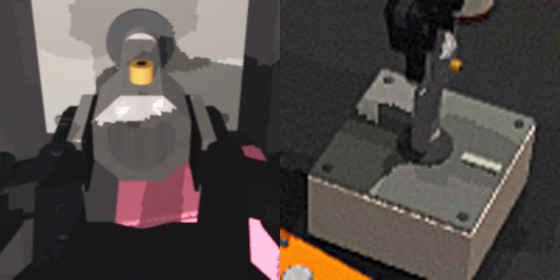

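The shaft lines up left-right with the screw (140,70), and the scene crop shows the collar just over the shaft. I settle and then lower.

Call:
drive_tool(targets=[0.001,0,0,0,1,0.001,0,0,0,1,0.001,0,0,0,1])

```text
time: 11.95
tcp_pos: [0.5577, 0.1692, 0.1757]
orientation: [0.998, 0.059, 0.0, 0.0]
wrist_force: [-0.1, -0.6, -1.0]
opening: 0.039
grasp_force: 51.6
```

Call:
drive_tool(targets=[0.001,0,0.01,0,1,0.001,0,0.018,0,1,0.001,0,0.018,0,1,0.001,0,0.018,0,1])

```text
time: 12.35
tcp_pos: [0.5583, 0.1694, 0.1569]
orientation: [0.998, 0.059, -0.0, 0.0]
wrist_force: [-0.2, 0.3, -1.0]
opening: 0.0388
grasp_force: 51.7
```

Call:
drive_tool(targets=[0,0,0.002,0,1,0,0,0.004,0,1,0,0,0.006,0,1,0,0,0.006,0,1])

```text
time: 12.75
tcp_pos: [0.5584, 0.1694, 0.151]
orientation: [0.998, 0.059, -0.0, 0.0]
wrist_force: [-0.6, -0.7, -2.1]
opening: 0.0389
grasp_force: 51.7
```

Call:
drive_tool(targets=[0,0,0.002,0,1,0,0,0.004,0,1,0,0,0.006,0,1,0,0,0.007,0,1,0,0,0.007,0,1])

```text
time: 13.25
tcp_pos: [0.5585, 0.1694, 0.1441]
orientation: [0.998, 0.059, -0.0, 0.0]
wrist_force: [-1.0, 0.0, -2.1]
opening: 0.0391
grasp_force: 51.7
```

Still free. On to flush, at TCP z of about 0.1242.

Call:
drive_tool(targets=[0,0,0.003,0,1,0,0,0.006,0,1,0,0,0.009,0,1,0,0,0.012,0,1,0,0,0.012,0,1])

```text
time: 13.75
tcp_pos: [0.5583, 0.1694, 0.1317]
orientation: [0.998, 0.059, -0.0, 0.0]
wrist_force: [0.7, -0.5, -1.3]
opening: 0.0386
grasp_force: 51.7
```

Call:
drive_tool(targets=[0,0,0.003,0,1,0,0,0.006,0,1,0,0,0.008,0,1,0,0,0.008,0,1,0,0,0.008,0,1])

```text
time: 14.25
tcp_pos: [0.5585, 0.1694, 0.1243]
orientation: [0.998, 0.059, -0.0, 0.0]
wrist_force: [-0.4, -0.2, -1.7]
opening: 0.0391
grasp_force: 51.7
```

Run:
```python
from h import *
s=observe(); T=frame(s); print(s["tcp_pos"],s["time"],s["wrist_force"],s["grasp_force"],s["moment"])
c=cap("wrist"); save("w7",cv2.resize(c[0][280:420,240:410],None,fx=4,fy=4,interpolation=cv2.INTER_CUBIC))
v,u=np.mgrid[0:480,0:640]; W=world(c,u.ravel(),v.ravel()); w=(W-s["tcp_pos"])@T
r=np.hypot(w[:,0],w[:,1]); k=(w[:,2]<0)&(w[:,2]>-.03)
ins=k&(r<.0095)&(w[:,0]<.006); ring=k&(r>.0155)&(r<.019)&(abs(w[:,1])<.017)
print(ins.sum(),ring.sum(),"shaft z",np.median(W[ins,2]),np.percentile(W[ins,2],[10,90]),"collar z",np.median(W[ring,2]),np.percentile(W[ring,2],[10,90]))
```

```text
[0.55852961 0.16938535 0.12428036] 14.25 [-0.44310186 -0.16589716 -1.73144364] 51.67332977056503 [ 0.0535851   0.01655767 -0.03840935]
1385 2380 shaft z 0.14775814753139882 [0.14684953 0.14852768] collar z 0.14757681635890652 [0.13848528 0.14842547]
```

View pics/w7.png

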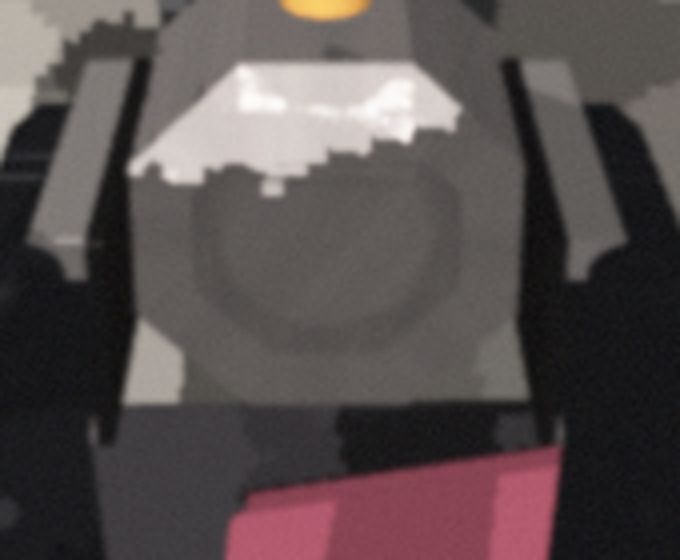

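The shaft end (330,250) fills the bore evenly and is flush: the collar's top reads 147.6 mm and the shaft's end 147.8 mm. The flat is under the screw side. I'm handing in.

```bash
python3 -c "
from h import *
print(env.finish_job())"
```

```text
the job is handed in; nothing more can be done
None
```

The job is handed in at about 14.3 s: the flat was turned to face the rib, and the collar is on the shaft, flush within about 0.2 mm by my measurement, screw over the flat and held at about 52 N; no verdict came back.

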